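# Switch on the repaired board in order

### The job

Bring the repaired circuit board up for its test: with the fingertips, gently press down the yellow key, then the blue key, then the white key, so that each stays down. Leave the red key up, do not lift or shove the switch pods, and leave the other things on the bench where they are.

Things in the scene. Friction and masses are not known exactly. Their poses are not given: they have to be found in the camera images.
- test_plate: fixed aluminium plate, 240 (its x) x 360 (its y) x 6 mm thick, origin at the centre of its underside on the bench. The green circuit board (100 x 130 mm, parts up to 26 mm above the bench) is clamped in its middle; two switch pods stand either side of it, about 130 mm from the plate centre along y and 50 mm either way along x; which colour stands where changes
- pod_yellow: loose black switch pod with the yellow key: a box 60 x 60 x 30 mm, about 0.35 kg, with rubbery contact on the plate, a steel collar (42 mm across) to 32 mm and the key in the middle of its top; origin: centre of its underside, z up
- key_yellow (a joint): how far the yellow key is pressed, m: 0 to 0.0015 at the start (up), 0.012 fully down; on from 0.004. It needs 3.6 N to start moving, 5 N to be 5 mm down, 6 N at 8.5 mm and 7 N near the bottom, and stays where it is left (a latching key: no spring back). Pushing on beyond 0.012 meets a hard stop; over 25 N is rough
- key_yellow_top (a point): centre of the top of the yellow key, a round cap 30 mm across; it moves down with the key, standing 47 mm above the pod's underside (53 mm above the bench) when fully up and 12 mm lower when fully down
- pod_blue: loose black switch pod with the blue key: a box 60 x 60 x 30 mm, about 0.35 kg, with rubbery contact on the plate, a steel collar (42 mm across) to 32 mm and the key in the middle of its top; origin: centre of its underside, z up
- key_blue (a joint): how far the blue key is pressed, m: 0 to 0.0015 at the start (up), 0.012 fully down; on from 0.004. It needs 3.6 N to start moving, 5 N to be 5 mm down, 6 N at 8.5 mm and 7 N near the bottom, and stays where it is left (a latching key: no spring back). Pushing on beyond 0.012 meets a hard stop; over 25 N is rough
- key_blue_top (a point): centre of the top of the blue key, a round cap 30 mm across; it moves down with the key, standing 47 mm above the pod's underside (53 mm above the bench) when fully up and 12 mm lower when fully down
- pod_white: loose black switch pod with the white key: a box 60 x 60 x 30 mm, about 0.35 kg, with rubbery contact on the plate, a steel collar (42 mm across) to 32 mm and the key in the middle of its top; origin: centre of its underside, z up
- key_white (a joint): how far the white key is pressed, m: 0 to 0.0015 at the start (up), 0.012 fully down; on from 0.004. It needs 3.6 N to start moving, 5 N to be 5 mm down, 6 N at 8.5 mm and 7 N near the bottom, and stays where it is left (a latching key: no spring back). Pushing on beyond 0.012 meets a hard stop; over 25 N is rough
- key_white_top (a point): centre of the top of the white key, a round cap 30 mm across; it moves down with the key, standing 47 mm above the pod's underside (53 mm above the bench) when fully up and 12 mm lower when fully down
- pod_red: loose black switch pod with the red key: a box 60 x 60 x 30 mm, about 0.35 kg, with rubbery contact on the plate, a steel collar (42 mm across) to 32 mm and the key in the middle of its top; origin: centre of its underside, z up
- key_red (a joint): how far the red key is pressed, m: 0 to 0.0015 at the start (up), 0.012 fully down; on from 0.004. It needs 3.6 N to start moving, 5 N to be 5 mm down, 6 N at 8.5 mm and 7 N near the bottom, and stays where it is left (a latching key: no spring back). Pushing on beyond 0.012 meets a hard stop; over 25 N is rough
- key_red_top (a point): centre of the top of the red key, a round cap 30 mm across; it moves down with the key, standing 47 mm above the pod's underside (53 mm above the bench) when fully up and 12 mm lower when fully down
- flux_tin: closed round aluminium flux tin, 46 mm across, 18 mm high, standing on the plate near its robot-side edge; origin: centre of its underside
- relay: loose orange relay block, 18 x 28 x 16 mm, on the plate near its far edge; origin: centre of its underside
- screwdriver: red-handled screwdriver, 170 mm long, lying on the bench to the robot's right
- tweezers: steel tweezers, 120 mm long, lying on the bench to the robot's left
- cleaner: small amber bottle of cleaner, 44 mm across, 85 mm high, on the bench to the far left; origin: centre of its underside
Things that resemble listed ones, but are neither listed nor needed, are in the scene too. What is shaped like the pod_blue but green is not meant. What is shaped like the pod_white but pink is not meant.

How it is judged:
On the way, in this order (a step that is already met when the one before it is completed fails the run):
1. the yellow key is down (value of joint key_yellow above 0.004 m), for 0.1 s.
2. the blue key is down (value of joint key_blue above 0.004 m), for 0.1 s.
3. the white key is down (value of joint key_white above 0.004 m), for 0.1 s.
At the end, for the whole second after the job is handed in: The yellow, blue and white keys are each at least 4 mm down, the red key less than 3 mm; the pods stand upright within 15 mm of where they started and at rest, the other things within 20 mm (value of joint each of key_yellow, key_blue, key_white above 0.004 m and value of joint key_red below 0.003 m and distance of each of pod_yellow, pod_blue, pod_white, pod_red from where it was at the start of the episode below 0.015 m and angle between each of pod_yellow, pod_blue, pod_white, pod_red's own z axis and vertical below 0.1 rad and linear speed of each of pod_yellow, pod_blue, pod_white, pod_red below 0.02 m/s and distance of each of flux_tin, relay, screwdriver, tweezers, cleaner from where it was at the start of the episode below 0.02 m); the robot touches nothing.
It fails at once if a key goes down before its turn (blue before yellow, or white before blue) ((value of joint key_blue above 0.004 m and value of joint key_yellow below 0.004 m) or (value of joint key_white above 0.004 m and value of joint key_blue below 0.004 m)).
It fails at once if the red key is pressed (value of joint key_red above 0.003 m).
It fails at once if a pod is pressed roughly, with more than 25 N (contact force between any of the arm, the fingers and pod_yellow above 25 N or contact force between any of the arm, the fingers and pod_blue above 25 N or contact force between any of the arm, the fingers and pod_white above 25 N or contact force between any of the arm, the fingers and pod_red above 25 N).
It fails at once if a pod is lifted, tipped or shoved by more than 15 mm (distance of any of pod_yellow, pod_blue, pod_white, pod_red from where it was at the start of the episode above 0.015 m or angle between any of pod_yellow, pod_blue, pod_white, pod_red's own z axis and vertical above 0.15 rad).
It fails at once if another thing on the bench is moved by more than 20 mm (distance of any of flux_tin, relay, screwdriver, tweezers, cleaner from where it was at the start of the episode above 0.02 m).
It also fails if it takes over 46 s, if anything falls off the work surface, if the arm or the gripper's body presses on something with over 40 N, if the wrist force passes 120 N, or if a joint passes its speed limit or range.

### The arm

A 7-joint arm with a two-finger parallel gripper is mounted at the origin on the work surface. World frame = base frame: x ahead of the robot, y to its left, z up, the work surface at z = 0. Lengths are in m, angles in rad, forces in N, time in s.
With the tool pointing down it reaches from about 0.425 to 0.825 m from the base axis. Payload 3.6 kg.
Tool frame: the origin (TCP) lies where the fingers leave the gripper's body, on its centre line; the fingertips stand 73 mm ahead of it and the grasp point (between the pads) lies 54 mm ahead of it; z points along the fingers, y is the line along which they close (so a half turn about z gives the same grasp; the last joint's range is limited). The gripper opens to 85 mm and grips with 20 to 120 N. Pads are 22 mm wide; open, the fingers measure 114 mm over their backs; the gripper's body (76 mm by 85 mm) begins 54 mm behind the grasp point. The pads swing forward as they close: fully open they stand 13 mm farther back than shut.
Start: joints at [-1.361, 0.615, -0.013, 1.423, 0.008, 1.103, -0.04], TCP at [0.152, 0.632, 0.304] pointing down, gripper open.
Joint ranges: [-3.12, 3.12], [-0.3, 2.06], [-1.34, 1.32], [0.26, 2.42], [-1.36, 4.5], [0.01, 1.98], [-2.84, 2.84]. Speed limits (rad/s): [2.79, 2.79, 3.14, 3.14, 3.14, 3.14, 3.14].

### API

Orientations are given as a unit quaternion [x, y, z, w].
In Python, from station import arm, snapshot, camera_info, ticket gives the robot as it stands. Calls block until the motion is done:
- arm.movep(position, orientation): joint-space move of the TCP to a pose.
- arm.line_to(position, velocity=0.15, ori=None): straight line of the TCP; ori=None keeps the orientation; velocity is the mean speed in m/s.
- arm.move_j(angles): joint-space move.
- arm.move_gripper(opening, effort=None): opening from 0.0 (shut) to 1.0 (fully open); effort is the grip in N (None keeps the last); returns when the fingers have stopped.
- arm.pause(seconds).
- arm.ik(position, orientation): joint angles nearest the present ones, or None.
- snapshot(name): name is "side" or "top" or "wrist"; returns the picture (384x512x3 uint8, blue, green, red); there is no depth.
- camera_info(name): a dict with "fx", "fy", "cx", "cy" (pixels), "R" (3x3) and "t" (3): a world point X has camera coordinates R X + t; the wrist camera has in their place "T_tool_cam" (4x4, takes a point from camera to tool coordinates, whose origin is the TCP and whose axes are the flange's). Camera axes: x right, y down, z forward; pixel columns grow to the right and rows downward; lengths in m; the calibration is good to about 2 mm. A picture is of the moment at which its call begins: read the wrist's pose just before it. camera_info takes no time and is no camera call.
A pose or a line that the arm cannot do raises arm.MotionError and nothing moves.
- ticket.finish_job(): hands the job in; it is judged then, once.
Readings, each from a call of its own:
- arm.read_time(): time.
- arm.read_joint_positions(): joint angles.
- arm.read_dq(): joint speeds.
- arm.read_effort(): joint torques, N m.
- arm.read_tool_pos(): TCP position.
- arm.read_eef_rot(): TCP orientation.
- arm.read_ft_force(): force on the tool from outside, world axes, zero at the start.
- arm.read_wrist_torque(): the same for the moment, N m.
- arm.read_opening(): opening from 0.0 (shut) to 1.0 (fully open).
- arm.read_finger_force(): force on a finger pad.
Only numpy, scipy, OpenCV 4.12 (cv2) and the standard library are available. Lean on these libraries where they do the work, as an engineer would, in place of code of your own. Each camera call takes 0.05 s, during which the arm holds its last target. There are 200 camera calls.

## Working session

There is one attempt and no reset: what is moved stays moved. The work goes in short steps, each a Python script; the robot and the scene stay as the last script left them, time stands still between calls to the robot, and variables do not carry over. Pictures are saved under pics/ and viewed, at most 10 in all, crops included, and the job is handed in when it is done.

```bash
mkdir -p pics; python3 - <<'E'
from station import arm,snapshot,camera_info
import cv2
for n in("top","side"):
    cv2.imwrite(f"pics/{n}0.png",snapshot(n)); c=camera_info(n); print(n,c)
print(arm.read_time(),arm.read_tool_pos(),arm.read_eef_rot(),arm.read_ft_force())
E
```

```text
top {'fx': 486.2027418264216, 'fy': 486.2027418264216, 'cx': 251.4722922404979, 'cy': 190.49940759692691, 'R': array([[-0.07428607, -0.99723625,  0.00119668],
       [-0.97608172,  0.07246426, -0.20497172],
       [ 0.20431852, -0.01639461, -0.97876716]]), 't': array([0.02028104, 0.4889116 , 1.52342115])}
side {'fx': 347.48410181119846, 'fy': 347.48410181119846, 'cx': 252.69874140807258, 'cy': 194.6829413259489, 'R': array([[-0.99987871, -0.00518085, -0.01468753],
       [ 0.00532921,  0.77231365, -0.63521904],
       [ 0.01463435, -0.63522027, -0.77219236]]), 't': array([0.49149118, 0.0676935 , 0.93096057])}
0.1 [0.15231728 0.63135176 0.30284828] [ 1.18055663e-01  9.93006280e-01 -1.17177254e-03 -1.20536099e-04] [-0.72946644 -0.21121574 -0.41825182]
```

View pics/top0.png

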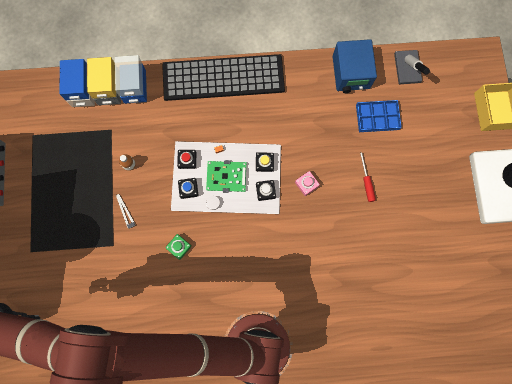

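View pics/side0.png

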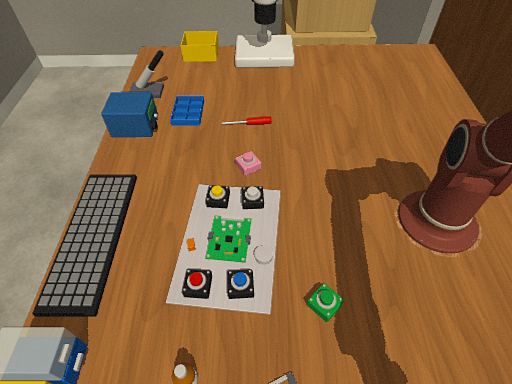

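The top view shows red at (187,158), blue (188,188), yellow (265,161) and white (266,190). In the side view, red is at (197,280), blue (240,281), yellow (216,192) and white (252,195). The green and pink pods off the plate are decoys.

```bash
cat > h.py <<'E'
import numpy as np, cv2
from station import arm,snapshot,camera_info
from scipy.spatial.transform import Rotation as Ro
def mask(im,c):
    h=cv2.cvtColor(im,cv2.COLOR_BGR2HSV); H,S,V=[h[...,i].astype(int) for i in range(3)]
    if c=="white": return ((S<50)&(V>150)).astype(np.uint8)
    r={"yellow":(18,38),"blue":(98,125)}.get(c)
    m=((H>=r[0])&(H<=r[1])) if r else ((H<8)|(H>172))
    return (m&(S>130)&(V>70)).astype(np.uint8)
def blob(im,c,px,r):
    """centroid of the colour component nearest px inside a window of radius r"""
    w=np.zeros(im.shape[:2],np.uint8); cv2.circle(w,tuple(int(round(v)) for v in px),int(r),1,-1)
    n,l,s,ce=cv2.connectedComponentsWithStats(mask(im,c)*w)
    k=1+np.argmax(s[1:,4]); return ce[k],s[k]
def cast(px,K,R,o,z):
    d=R@[(px[0]-K["cx"])/K["fx"],(px[1]-K["cy"])/K["fy"],1]
    return o+d*(z-o[2])/d[2]
def fixed(px,n,z):
    K=camera_info(n); return cast(px,K,K["R"].T,-K["R"].T@K["t"],z)
E
python3 - <<'E'
from h import *
P={"top":dict(red=(187,158),blue=(188,188),yellow=(265,161),white=(266,190)),"side":dict(red=(197,280),blue=(240,281),yellow=(216,192),white=(252,195))}
for n in P:
    im=cv2.imread(f"pics/{n}0.png")
    for c,p in P[n].items():
        b,s=blob(im,c,p,9); print(n,c,b.round(1),s,fixed(b,n,.05).round(4))
K=camera_info("wrist"); print(K)
E
```

```text
top red [185.6 157. ] [182 153   8   9  63] [0.6175 0.1916 0.05  ]
top blue [186.8 186.2] [183 182   9   9  63] [0.519  0.1923 0.05  ]
top yellow [264.5 159.8] [261 156   8   9  63] [ 0.5886 -0.0665  0.05  ]
top white [265.1 189. ] [260 183  12  13 109] [ 0.4908 -0.0604  0.05  ]
side red [195.7 278.5] [189 272  14  14 153] [0.6177 0.1926 0.05  ]
side blue [239.8 278.9] [234 272  13  15 143] [0.5187 0.1936 0.05  ]
side yellow [216.6 190.4] [211 185  12  12 107] [ 0.5891 -0.0655  0.05  ]
side white [252.3 193. ] [245 187  15  13 142] [ 0.4922 -0.0557  0.05  ]
{'fx': 344.51388996543085, 'fy': 344.51388996543085, 'cx': 261.22378325917174, 'cy': 190.29490058703914, 'T_tool_cam': array([[ 7.64711979e-04, -9.56240052e-01, -2.92582260e-01,
         7.40740776e-02],
       [ 9.99998835e-01,  1.11781048e-03, -1.03965312e-03,
        -4.54620051e-04],
       [ 1.32120947e-03, -2.92581124e-01,  9.56239792e-01,
        -6.98307518e-02],
       [ 0.00000000e+00,  0.00000000e+00,  0.00000000e+00,
         1.00000000e+00]])}
```

```bash
cat >> h.py <<'E'
Q=[0.,1.,0.,0.]
def look(c,z=.051,save=None):
    K=camera_info("wrist"); p=np.array(arm.read_tool_pos()); R=Ro.from_quat(arm.read_eef_rot()).as_matrix()
    im=snapshot("wrist"); T=K["T_tool_cam"]
    if save: cv2.imwrite(save,im)
    b,s=blob(im,c,(K["cx"],K["cy"]),45)
    return cast(b,K,R@T[:3,:3],p+R@T[:3,3],z),b,s
E
python3 - <<'E'
from h import *
arm.move_gripper(0.0,20)
print(arm.read_time())
arm.movep([.589,-.066,.23],Q)
print(arm.read_time(),arm.read_tool_pos(),arm.read_eef_rot(),arm.read_ft_force(),arm.read_opening())
print(look("yellow",save="pics/w1.png"))
E
```

```text
0.8667
3.775 [ 0.58923585 -0.06471914  0.2300425 ] [-9.81877675e-04  9.99999441e-01  3.72759043e-04  1.19329414e-04] [ 0.28943058 -0.03415891 -0.31936932] -0.0016387271237678705
(array([ 0.58899203, -0.06986725,  0.051     ]), array([255.32324841, 187.54458599]), array([ 236,  167,   39,   41, 1256], dtype=int32))
```

View pics/w1.png

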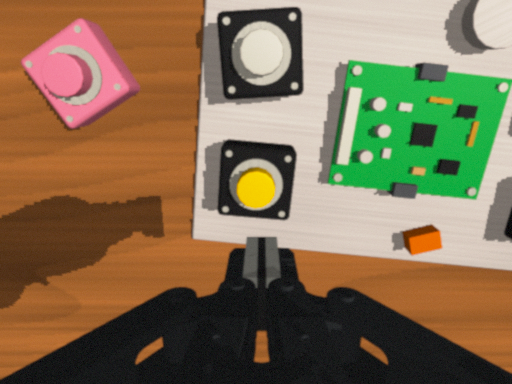

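The yellow cap is at (255,187), consistent with the other views. Next I'll press it in small force-guarded steps.

```bash
cat >> h.py <<'E'
def fz(n=4): return np.mean([arm.read_ft_force()[2] for _ in range(n)])
def press(xy,stop=5.7,floor=.114,tip=.126):
    x,y=xy; arm.line_to([x,y,tip+.010],.12,Q); arm.pause(.15); f0=fz(); z=tip+.004
    arm.line_to([x,y,z],.03); log=[]
    while True:
        f=fz()-f0; log.append((round(z,4),round(f,2)))
        if f>stop or z<=floor: break
        z-=.001; arm.line_to([x,y,z],.02)
    print(log, arm.read_tool_pos()); arm.line_to([x,y,.18],.12); print("t",arm.read_time())
E
python3 - <<'E'
from h import *
press([.589,-.068])
E
```

```text
[(0.13, np.float64(0.23)), (0.129, np.float64(1.14)), (0.128, np.float64(1.68)), (0.127, np.float64(2.18)), (0.126, np.float64(0.41)), (0.125, np.float64(1.64)), (0.124, np.float64(4.01)), (0.123, np.float64(5.42)), (0.122, np.float64(5.67)), (0.121, np.float64(5.7)), (0.12, np.float64(5.28)), (0.119, np.float64(5.24)), (0.118, np.float64(5.42)), (0.117, np.float64(5.26)), (0.116, np.float64(6.29))] [ 0.58914448 -0.06799109  0.11610162]
t 9.4417
```

```bash
python3 - <<'E'
from h import *
arm.line_to([.589,-.068,.23],.2)
i0=cv2.imread("pics/side0.png")
arm.movep([.519,.190,.23],Q)
i1=snapshot("side"); cv2.imwrite("pics/side1.png",i1)
for c,p in dict(yellow=(216,192),red=(197,280)).items(): print(c,blob(i0,c,p,9)[0],blob(i1,c,p,9)[0])
print(look("blue",save="pics/w2.png"),arm.read_time())
E
```

```text
Traceback (most recent call last):
  File "h.py", line 14, in blob
    k=1+np.argmax(s[1:,4]); return ce[k],s[k]
        ~~~~~~~~~^^^^^^^^^
ValueError: attempt to get argmax of an empty sequence
```

The gripper is probably hiding the red key in the side view, so I'll measure yellow only.

```bash
python3 - <<'E'
from h import *
i0=cv2.imread("pics/side0.png"); i1=cv2.imread("pics/side1.png")
print(look("blue",save="pics/w2.png"),arm.read_time(),arm.read_tool_pos())
for c,p in dict(yellow=(216,192)).items(): print(c,blob(i0,c,p,9),blob(i1,c,p,9))
E
```

```text
(array([0.51830128, 0.18949277, 0.051     ]), array([265.48302207, 185.82003396]), array([ 247,  167,   38,   39, 1178], dtype=int32)) 10.9833 [0.5200033  0.18741842 0.22985819]Traceback (most recent call last):
  File "<stdin>", line 4, in <module>
  File "h.py", line 14, in blob
    k=1+np.argmax(s[1:,4]); return ce[k],s[k]
        ~~~~~~~~~^^^^^^^^^
    return _wrapfunc(a, 'argmax', axis=axis, out=out, **kwds)
    return bound(*args, **kwds)
ValueError: attempt to get argmax of an empty sequence
```

View pics/w2.png

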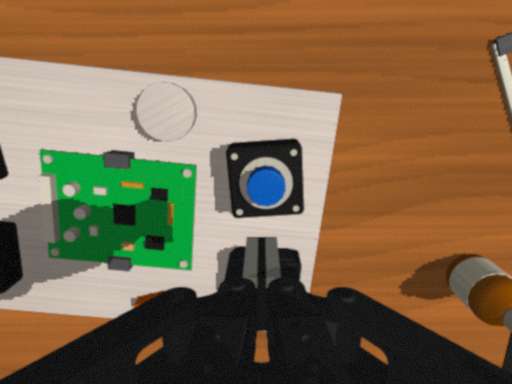

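View pics/side1.png

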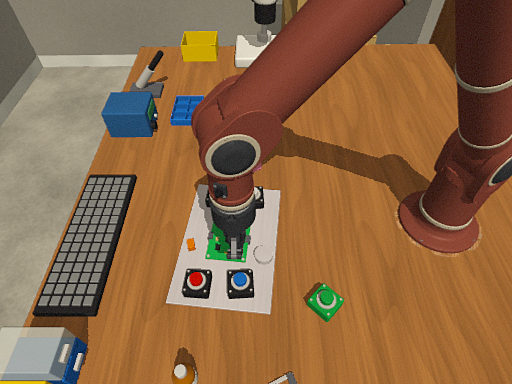

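The wrist view shows the blue cap at (265,186). The arm hides yellow in the side view. However, its trace held 5–6 N over about 8 mm of travel, so it is down. Pressing blue now.

```bash
python3 - <<'E'
from h import *
press([.5185,.191])
arm.line_to([.5185,.191,.23],.2)
arm.movep([.491,-.064,.23],Q)
print(look("white",save="pics/w3.png"),arm.read_time(),arm.read_tool_pos())
E
```

```text
[(0.13, np.float64(-0.79)), (0.129, np.float64(-0.56)), (0.128, np.float64(0.15)), (0.127, np.float64(-0.23)), (0.126, np.float64(-0.63)), (0.125, np.float64(-1.36)), (0.124, np.float64(0.48)), (0.123, np.float64(2.74)), (0.122, np.float64(3.02)), (0.121, np.float64(2.58)), (0.12, np.float64(3.31)), (0.119, np.float64(2.64)), (0.118, np.float64(3.99)), (0.117, np.float64(3.11)), (0.116, np.float64(3.7)), (0.115, np.float64(3.75)), (0.114, np.float64(4.65))] [0.51865296 0.19102948 0.11415667]
t 17.1167
(array([ 0.48994258, -0.06351615,  0.051     ]), array([260.20250998, 186.43753565]), array([ 234,  161,   50,   51, 1753], dtype=int32)) 18.575 [ 0.49154546 -0.06175946  0.22959683]
```

View pics/w3.png

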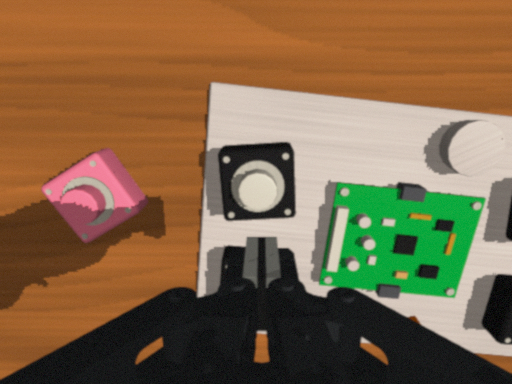

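The white cap is centred at about (257,191), next to its collar. I'll check blue in the side view, then press white.

```bash
python3 - <<'E'
from h import *
i0=cv2.imread("pics/side0.png"); i1=snapshot("side")
try: print(blob(i0,"blue",(240,281),9),blob(i1,"blue",(240,281),9))
except ValueError: print("hidden")
press([.4895,-.0645])
arm.line_to([.4895,-.0645,.26],.2)
arm.movep([.45,.3,.35],Q)
i2=snapshot("top"); i1=snapshot("side"); t0=cv2.imread("pics/top0.png")
cv2.imwrite("pics/end.png",np.hstack([cv2.resize(i1[170:310,160:290],None,fx=3,fy=3),cv2.resize(i2[130:270,160:295],None,fx=3,fy=3)]))
for c,p,q in (("yellow",(216,192),(265,161)),("blue",(240,281),(188,188)),("red",(197,280),(187,158)),("white",(252,195),(266,190))):
    for a,b,pp in((i0,i1,p),(t0,i2,q)):
        try: print(c,blob(a,c,pp,9)[0],blob(b,c,pp,9)[0])
        except ValueError: print(c,"hidden")
print(arm.read_time())
E
```

```text
(array([239.78321678, 278.86013986]), array([234, 272,  13,  15, 143], dtype=int32)) (array([239.85585586, 280.0990991 ]), array([234, 275,  13,  12, 111], dtype=int32))
[(0.13, np.float64(-0.75)), (0.129, np.float64(-1.44)), (0.128, np.float64(-1.24)), (0.127, np.float64(-0.36)), (0.126, np.float64(-0.9)), (0.125, np.float64(0.22)), (0.124, np.float64(0.8)), (0.123, np.float64(1.13)), (0.122, np.float64(2.19)), (0.121, np.float64(2.54)), (0.12, np.float64(1.45)), (0.119, np.float64(2.13)), (0.118, np.float64(3.51)), (0.117, np.float64(3.42)), (0.116, np.float64(3.68)), (0.115, np.float64(3.59)), (0.114, np.float64(4.54))] [ 0.48956013 -0.06450656  0.11407596]
t 24.7583
yellow [216.57943925 190.42990654] [216.87341772 191.88607595]
yellow [264.53968254 159.84126984] [264.5        160.13793103]
blue [239.78321678 278.86013986] [239.85585586 280.0990991 ]
blue [186.76190476 186.19047619] [187.03448276 186.68965517]
red [195.65359477 278.53594771] [195.58940397 278.46357616]
red [185.55555556 156.95238095] [185.57142857 157.        ]
white hidden
white [265.08256881 189.03669725] [265.26388889 189.93055556]
26.8167
```

View pics/end.png

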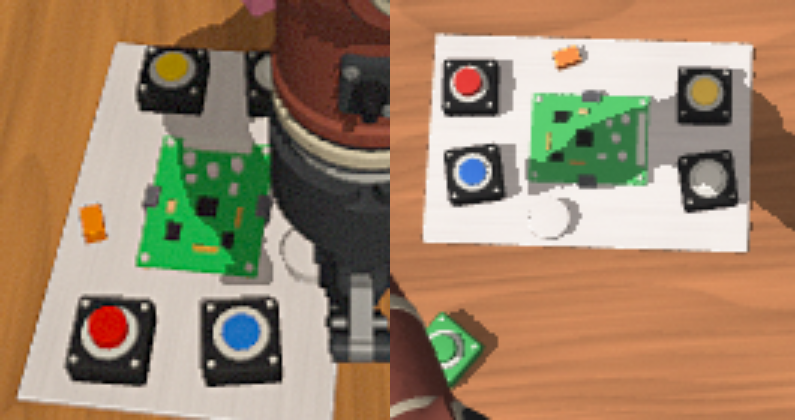

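Yellow and blue are visibly lower than red, and white was pressed to the same tip height as blue. Nothing else has moved and the gripper is clear, so I'm handing in.

```bash
python3 -c "
from station import ticket
print(ticket.finish_job())"
```

```text
the job is handed in; nothing more can be done
None
```

I pressed the yellow, blue and white keys down in that order, left red up with nothing else visibly moved, and handed the job in at about 27 s; white's final depth rests on the press trace, since the arm hid it in the side view.

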